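# Find the milling cassette with the ball in it

## Robot

A 6-joint arm with a two-finger parallel gripper is mounted at the origin on the work surface. World frame = base frame: x ahead of the robot, y to its left, z up, the work surface at z = 0. Lengths are in m, angles in degrees, forces in N, time in s.
With the tool pointing down it reaches from about 0.3 to 0.75 m from the base axis. Payload 8.5 kg.
Tool frame: the origin (TCP) lies on the centre line of the jaws, within the pads' length; the fingertips stand 17 mm ahead of it and the grasp point (between the pads) lies 2 mm behind it (env.tip_extent is the distance from the TCP to the fingertips, in m); z points along the fingers, y is the direction in which the jaws open and shut (so a half turn about z gives the same grasp; the last joint's range is limited). The gripper opens to 85 mm and grips with 20 to 120 N. Pads are 22 mm wide; open, the fingers measure 114 mm over their backs; the gripper's body (76 mm by 85 mm) begins 54 mm behind the grasp point. The pads swing forward as they close: fully open they stand 13 mm farther back than shut.
Start: joints at [64.498, 21.807, 74.336, -0, 83.858, -12.336], TCP at [0.125, 0.536, 0.248] pointing down, gripper open.
Joint ranges: [-178.18, 178.18], [-50.72, 133.34], [12.68, 142.11], [-81.47, 261.47], [9.98, 163.14], [-165.26, 165.26]. Speed limits (degrees/s): [136.94, 136.94, 180, 180, 180, 180].

## Interface

Orientations are given as a 3x3 rotation matrix whose columns are the frame's x, y, z axes.
In Python, from rig import telemetry, get_image, camera_params, close_job, env gives the robot as it stands.
- The arm moves only by the tool apply_moves, never from a script. Its argument "motion" is a list of rows, each an object of numbers: "tx", "ty", "tz": the shift along the tool's x, y, z in cm; "turn": the turn about the tool's z in degrees; "jaw": the gripper's target within -1 to 1 (fully open at 1, half-way at 0, shut at -1). In form: [{"tx": .., "ty": .., "tz": .., "turn": .., "jaw": ..}, ...]. A call has 1 to 5 rows; each row is the pose to reach, as a shift and turn from the pose measured when the call began, along the tool's axes at that moment; what a row does not reach only later rows make up. A row lasts 1/12 s, in which the tool goes at most 41.7 mm and 7.16 degrees, less where a joint would pass 70% of its speed; a pose out of reach is approached as far as the arm can. A call with a gripper value outside its range is refused whole. The fingers move at their own pace and stop on an object; "squeeze" is the grip in N (left out, the last holds). Time passes only in rows, so rows that repeat a pose let the fingers close. It gives the time, the measured TCP pose, the force and the opening at its end, in the units of the state.
- telemetry.observe(): the state, without advancing time (a new reading comes with each control period).
- get_image(name): name is "scene" or "top"; returns (picture, depth): 400x640x3 uint8, red, green, blue; 400x640 float32, m along the optical axis (not along the pixel's ray), 0 where there is no reading.
- camera_params(name): a dict with "fx", "fy", "cx", "cy" (pixels), "rvec" (rotation vector, rad) and "tvec" (3), from world to camera coordinates, as OpenCV has them. Camera axes: x right, y down, z forward; pixel columns grow to the right and rows downward; lengths in m; the calibration is good to about 2 mm. A picture is of the moment at which its call begins. camera_params takes no time and is no camera call.
- close_job(): hands the job in, once; it reports no verdict.
The state is a dict: "time_s": time; "q": joint angles; "qvel": joint speeds; "joint_efforts": joint torques, N m; "position": TCP position; "tool_rot": TCP orientation; "ft_force": force on the tool from outside, world axes, zero at the start; "wrist_torque": the same for the moment, N m; "grip_width": finger opening in m.
Only numpy, scipy, OpenCV 4.12 (cv2) and the standard library are available. Lean on these libraries where they do the work, as an engineer would, in place of code of your own. Each camera call takes 0.05 s, during which the arm holds its last target. There are 200 camera calls.

## Task

One of the three sealed milling cassettes still has its loose carbide ball inside. Pull the cassettes up out of their spring-clip docks as needed and shake or rock each one briskly in the air, end to end along its length, back and forth a few times, until you find the one that rattles; stand any silent cassette you took out upright on the bare bench, off the docks and off the mat. Present the rattling one, which must itself have been shaken: finish holding it still and upright in the gripper over the middle of the green mat, between 12 and 25 cm above it, without putting it down or letting go, and leave the bottle, jar and tube rack alone.

Things in the scene. Friction and masses are not known exactly. Their poses are not given: they have to be found in the camera images.
- cassette_a: Sealed opaque grey milling cassette, blue lid panel, 96 (x, long) x 50 (y) x 48 (z) mm; origin: centre of its underside, z up. Snapped in its dock at the start, underside 8 mm above the bench. Smooth sides, gripped from above across y; a ledge sticks out 3 mm at the foot of each x end. 0.15 to 0.45 kg empty, each different (weight does not tell which is full).
- cassette_b: Sealed opaque grey milling cassette, green lid panel, 96 (x, long) x 50 (y) x 48 (z) mm; origin: centre of its underside, z up. Snapped in its dock at the start, underside 8 mm above the bench. Same make as cassette_a. Cavity of each 88 x 42 x 40 mm; in one of the three (any) a loose 30 mm, 0.21 kg metal ball rolls 29 mm either way from the centre along x; two are empty.
- cassette_c: Sealed opaque grey milling cassette, orange lid panel, 96 (x, long) x 50 (y) x 48 (z) mm; origin: centre of its underside, z up. Snapped in its dock at the start, underside 8 mm above the bench. Same make as cassette_a and cassette_b.
- dock_a: Fixed snap-in dock of cassette_a: dark plate 150 (x) x 60 (y) x 8 mm, origin: centre of its underside; cassette centred on it, axes parallel. At each x end (49 to 64 mm out, 24 mm high) a sprung steel clip hooks the cassette's ledge; nothing beside its long sides. A straight upward pull of some 5 to 20 N snaps the cassette out within 10 mm.
- dock_b: Fixed snap-in dock of cassette_b: dark plate 150 (x) x 60 (y) x 8 mm, origin: centre of its underside; cassette centred on it, axes parallel. At each x end (49 to 64 mm out, 24 mm high) a sprung steel clip hooks the cassette's ledge; nothing beside its long sides. A straight upward pull of some 5 to 20 N snaps the cassette out within 10 mm.
- dock_c: Fixed snap-in dock of cassette_c: dark plate 150 (x) x 60 (y) x 8 mm, origin: centre of its underside; cassette centred on it, axes parallel. At each x end (49 to 64 mm out, 24 mm high) a sprung steel clip hooks the cassette's ledge; nothing beside its long sides. A straight upward pull of some 5 to 20 N snaps the cassette out within 10 mm.
- mat: Flat green hand-over mat fixed on the bench, 140 x 140 x 2 mm, origin at the centre of its underside. The bench to its left and right (beside it in y, at the same x) is clear: room on either side for one empty cassette, long axis along x, centred 0.16 m off the mat's centre in y and 0.02 m farther from the robot in x.
- wash_bottle: Bystander: bottle with a red cap, 64 mm across, 170 mm high, standing on the bench to the robot's right; origin at the centre of its underside.
- reagent_jar: Bystander: jar with a blue cap, 70 mm across, 90 mm high, standing to the robot's left; origin at the centre of its underside.
- tube_rack: Bystander: yellow tube rack 70 (x) x 130 (y) x 52 (z) mm standing to the robot's left; origin at the centre of its underside.

How it is judged (in metres and radians):
On the way, in this order (a step that is already met when the one before it is completed fails the run):
1. the cassette with the ball, gripped and in the air, is shaken: its ball runs to the +x end (((distance between ball and cassette_a below 0.06 m and height (world z) of cassette_a above 0.05 m and contact force between the fingers and cassette_a above 2 N and x of ball in the frame of cassette_a above 0.015 m) or (distance between ball and cassette_b below 0.06 m and height (world z) of cassette_b above 0.05 m and contact force between the fingers and cassette_b above 2 N and x of ball in the frame of cassette_b above 0.015 m) or (distance between ball and cassette_c below 0.06 m and height (world z) of cassette_c above 0.05 m and contact force between the fingers and cassette_c above 2 N and x of ball in the frame of cassette_c above 0.015 m))).
2. then its ball runs back to the -x end, still in the air (((distance between ball and cassette_a below 0.06 m and height (world z) of cassette_a above 0.05 m and contact force between the fingers and cassette_a above 2 N and x of ball in the frame of cassette_a below -0.015 m) or (distance between ball and cassette_b below 0.06 m and height (world z) of cassette_b above 0.05 m and contact force between the fingers and cassette_b above 2 N and x of ball in the frame of cassette_b below -0.015 m) or (distance between ball and cassette_c below 0.06 m and height (world z) of cassette_c above 0.05 m and contact force between the fingers and cassette_c above 2 N and x of ball in the frame of cassette_c below -0.015 m))).
At the end, for the whole second after the job is handed in: The ball's cassette is held by the fingers, still, upright (0.2 rad), underside 0.10 to 0.30 m over the bench, within 50 mm of the mat's centre; the others stand upright (0.15 rad), at rest, untouched, in dock or on bench (underside under 20 mm), over 90 mm from the mat's centre (((distance between ball and cassette_a below 0.06 m and horizontal distance between cassette_a and mat below 0.05 m and height (world z) of cassette_a between 0.1 and 0.3 m and angle between cassette_a's own z axis and vertical below 0.2 rad and linear speed of cassette_a below 0.04 m/s and contact force between the fingers and cassette_a above 2 N and contact force between cassette_a and table below 0.05 N and height (world z) of each of cassette_b, cassette_c below 0.02 m and angle between each of cassette_b, cassette_c's own z axis and vertical below 0.15 rad and linear speed of each of cassette_b, cassette_c below 0.03 m/s and contact force between the fingers and cassette_b below 0.1 N and horizontal distance between each of cassette_b, cassette_c and mat above 0.09 m and contact force between the fingers and cassette_c below 0.1 N) or (distance between ball and cassette_b below 0.06 m and horizontal distance between cassette_b and mat below 0.05 m and height (world z) of cassette_b between 0.1 and 0.3 m and angle between cassette_b's own z axis and vertical below 0.2 rad and linear speed of cassette_b below 0.04 m/s and contact force between the fingers and cassette_b above 2 N and contact force between cassette_b and table below 0.05 N and height (world z) of each of cassette_a, cassette_c below 0.02 m and angle between each of cassette_a, cassette_c's own z axis and vertical below 0.15 rad and linear speed of each of cassette_a, cassette_c below 0.03 m/s and contact force between the fingers and cassette_a below 0.1 N and horizontal distance between each of cassette_a, cassette_c and mat above 0.09 m and contact force between the fingers and cassette_c below 0.1 N) or (distance between ball and cassette_c below 0.06 m and horizontal distance between cassette_c and mat below 0.05 m and height (world z) of cassette_c between 0.1 and 0.3 m and angle between cassette_c's own z axis and vertical below 0.2 rad and linear speed of cassette_c below 0.04 m/s and contact force between the fingers and cassette_c above 2 N and contact force between cassette_c and table below 0.05 N and height (world z) of each of cassette_a, cassette_b below 0.02 m and angle between each of cassette_a, cassette_b's own z axis and vertical below 0.15 rad and linear speed of each of cassette_a, cassette_b below 0.03 m/s and contact force between the fingers and cassette_a below 0.1 N and horizontal distance between each of cassette_a, cassette_b and mat above 0.09 m and contact force between the fingers and cassette_b below 0.1 N))); the arm keeps its last pose, push and grip.
It fails at once if the wash bottle is pushed more than 30 mm or tipped (distance of wash_bottle from where it was at the start of the episode above 0.03 m or angle between wash_bottle's own z axis and vertical above 0.3 rad).
It fails at once if the reagent jar is pushed more than 30 mm or tipped (distance of reagent_jar from where it was at the start of the episode above 0.03 m or angle between reagent_jar's own z axis and vertical above 0.3 rad).
It fails at once if the tube rack is pushed more than 30 mm or tipped (distance of tube_rack from where it was at the start of the episode above 0.03 m or angle between tube_rack's own z axis and vertical above 0.3 rad).
It also fails if it takes over 72 s, if anything falls off the work surface, if the arm or the gripper's body presses on something with over 40 N, if the wrist force passes 120 N, or if a joint passes its speed limit or range.

## Working session

There is one attempt and no reset: what is moved stays moved. The work goes in short steps, Python scripts to look and compute and a tool call to move; the robot and the scene stay as the last step left them, time stands still between calls to the robot, and variables do not carry over. Pictures are saved under pics/ and viewed, about 8 in all and at most 12, crops included, and the job is handed in when it is done.

Besides the shell and the picture viewer there is one more tool, called as name(argument=value, ...), one argument or row to a line, values as JSON. apply_moves: Moves the arm, as the interface text tells. Its arguments: {"type":"object","properties":{"motion":{"type":"array"},"squeeze":{"type":"number"}},"required":["motion"]}

```bash
mkdir -p pics; ls; python3 - <<'E'
from rig import *
import cv2
s=telemetry.observe();print({k:s[k] for k in s})
for n in("scene","top"):
    im,d=get_image(n);cv2.imwrite(f"pics/{n}0.png",im[:,:,::-1]);
    import numpy as np;np.save(f"pics/{n}0.npy",d);print(camera_params(n))
E
```

```text
pics
{'time_s': 0.0, 'q': array([ 6.44994420e+01,  2.18434327e+01,  7.43872687e+01,  7.45117798e-04,
        8.38561338e+01, -1.23360388e+01]), 'qvel': array([-0.08264176, -0.07408096, -0.01507184, -0.01601369,  0.05929106,
       -0.04976375]), 'joint_efforts': array([ 2.05158736e-03, -4.48448431e+01, -2.31281322e+01, -8.43395037e-05,
        4.66259124e-03, -2.63815099e-05]), 'position': array([0.12514349, 0.53529527, 0.24767405]), 'tool_rot': array([[-9.73719693e-01,  2.27748805e-01, -6.64149465e-04],
       [ 2.27749525e-01,  9.73718798e-01, -1.36234981e-03],
       [ 3.36421278e-04, -1.47780656e-03, -9.99998851e-01]]), 'ft_force': array([-0.21530806, -0.2668756 ,  0.65043255]), 'wrist_torque': array([-0.02464404, -0.00233675,  0.03404619]), 'grip_width': 0.0853645824979084}
{'fx': 476.37088379209507, 'fy': 476.37088379209507, 'cx': 323.6353188072697, 'cy': 195.71353864694882, 'rvec': array([ 1.81580971,  1.73176426, -0.71704168]), 'tvec': array([-0.01762295, -0.36095028,  1.75916469])}
{'fx': 392.7190877953026, 'fy': 392.7190877953026, 'cx': 313.97560846841543, 'cy': 201.9871111325324, 'rvec': array([ 1.95750224, -2.25626487,  0.23813861]), 'tvec': array([0.07291733, 0.51170652, 0.95478191])}
```

View pics/top0.png

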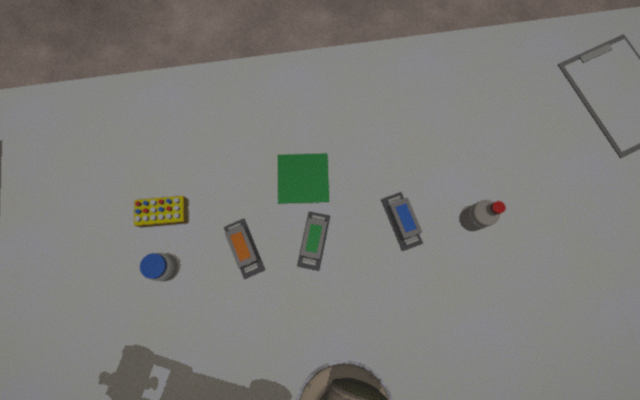

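View pics/scene0.png

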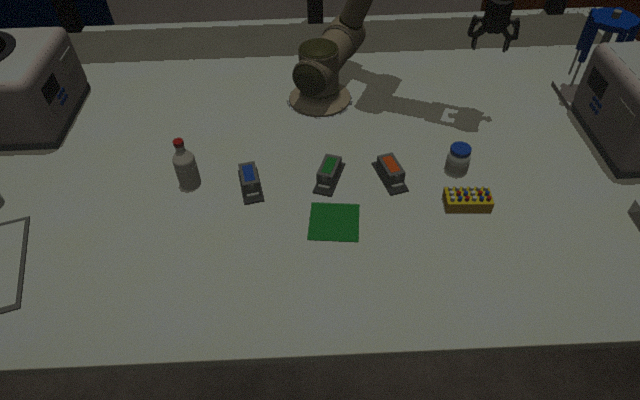

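The top view shows the lids: orange (240,247), green (314,238) and blue (405,218). The mat is at (303,178), the bottle near (485,212), the jar near (155,266) and the rack near (160,210). Next I'll measure these positions.

```bash
cat > h.py <<'E'
import numpy as np,cv2
from rig import *
def ray(n,uv,z):
    p=camera_params(n);R=cv2.Rodrigues(p["rvec"])[0];t=p["tvec"]
    uv=np.atleast_2d(uv).astype(float)
    d=np.c_[(uv[:,0]-p["cx"])/p["fx"],(uv[:,1]-p["cy"])/p["fy"],np.ones(len(uv))]@R
    c=-R.T@t
    return (c+d*((z-c[2])/d[:,2])[:,None])[:,:2]
def lids(n,im,z=None):
    h=cv2.cvtColor(im,cv2.COLOR_RGB2HSV);out=[]
    for c,(a,b) in dict(orange=(5,20),green=(45,80),blue=(100,125)).items():
        m=cv2.inRange(h,(a,110,40),(b,255,255))
        k,l,st,ce=cv2.connectedComponentsWithStats(m)
        for i in range(1,k):
            if st[i,4]<60: continue
            ys,xs=np.where(l==i)
            zz=(z or .056) if st[i,4]<1500 else .002
            w=ray(n,np.c_[xs,ys],zz)
            r=cv2.minAreaRect((w*1000).astype(np.float32))
            _,v=np.linalg.eigh(np.cov((w-w.mean(0)).T));v=v[:,1]
            out.append((c,st[i,4],w.mean(0).round(4),np.round(r[1]),"ang",round(np.degrees(np.arctan2(v[1],v[0]))%180,1)))
    return out
E
python3 - <<'E'
from h import *
for n in("top","scene"):
    im=cv2.imread(f"pics/{n}0.png")[:,:,::-1].copy()
    print(n);[print(*o) for o in lids(n,im)]
im=cv2.imread("pics/top0.png")
cv2.imwrite("pics/crop.png",cv2.resize(im[180:290,210:440],None,fx=3.4,fy=3.4,interpolation=2))
print(ray("top",[[476,217],[160,268]],0.05))
E
```

```text
top
orange 334 [0.4313 0.1997] [70. 30.] ang 15.5
green 2361 [0.5998 0.0201] [136. 136.] ang 46.6
green 284 [0.4253 0.0148] [27. 67.] ang 160.2
blue 297 [ 0.4439 -0.2252] [68. 29.] ang 11.9
blue 490 [0.4132 0.4207] [62. 57.] ang 80.5
scene
orange 173 [0.4329 0.2017] [72. 32.] ang 14.8
green 146 [0.4271 0.017 ] [29. 67.] ang 160.9
green 1788 [0.606  0.0222] [137. 136.] ang 101.0
blue 728 [-0.4253  1.2773] [197. 202.] ang 158.0
blue 216 [0.3764 0.4248] [57. 62.] ang 167.2
blue 157 [ 0.4467 -0.2226] [69. 29.] ang 13.7
[[ 0.42036289 -0.40511088]
 [ 0.40534023  0.40470964]]
```

View pics/crop.png

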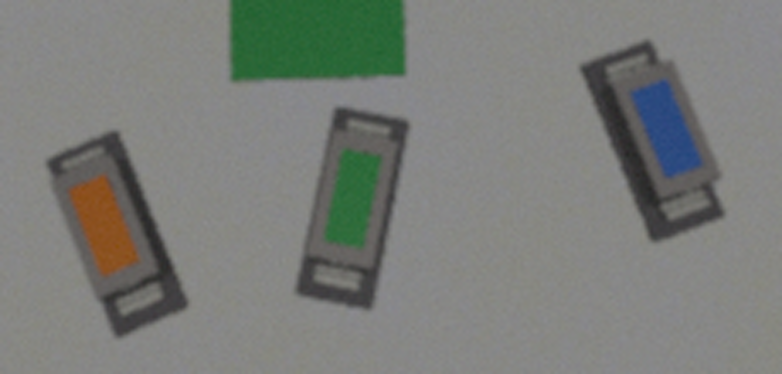

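```bash
cat >> h.py <<'E'
def go(x,y,z,yaw):
    "tool-axis deltas (cm, deg) to reach TCP pose; yaw = world angle of tool x"
    s=telemetry.observe();R=s["tool_rot"];d=(np.array([x,y,z])-s["position"])@R*100
    t=-((yaw-np.degrees(np.arctan2(R[1,0],R[0,0]))+180)%360-180)
    print("t",round(s["time_s"],2),"pos",s["position"].round(4),"tx,ty,tz",d.round(2),"turn",round(t,1),"w",round(s["grip_width"],4),"F",s["ft_force"].round(2),"T",s["wrist_torque"].round(3),"q",s["q"].round(0))
E
python3 - <<'E'
from h import *
C=dict(orange=[(48,158),(118,132),(187,306),(117,335)],blue=[(582,67),(652,42),(724,215),(654,240)],green=[(336,107),(408,122),(373,308),(298,293)])
for k,c in C.items():
    w=ray("top",np.array(c)/3.4+[210,180],.008);e=w[0]+w[1]-w[2]-w[3]
    print(k,w.mean(0).round(4),np.degrees(np.arctan2(e[1],e[0])).round(1)%180)
go(.432,.201,.16,195.2)
E
```

```text
orange [0.4302 0.1974] 15.3
blue [ 0.4424 -0.2259] 11.8
green [0.4238 0.0131] 160.8
t 0.1 pos [0.1252 0.5353 0.2478] tx,ty,tz [-37.49 -25.55   8.8 ] turn -28.4 w 0.0853 F [-0.69  1.09  0.8 ] T [0.003 0.014 0.02 ] q [ 64.  22.  74.  -0.  84. -12.]
```

apply_moves(
  motion=[
    {"tx":-3,"ty":-2,"tz":0,"turn":-6,"jaw":1},
    {"tx":-6.4,"ty":-4.4,"tz":0,"turn":-12,"jaw":1},
    {"tx":-9.8,"ty":-6.7,"tz":0.8,"turn":-18,"jaw":1},
    {"tx":-13.2,"ty":-9,"tz":1.6,"turn":-24,"jaw":1},
    {"tx":-16.6,"ty":-11.3,"tz":2.4,"turn":-28.4,"jaw":1},
  ],
)

```text
time_s: 0.52
position: [0.2594, 0.3884, 0.2241]
tool_rot: [[-0.963, -0.268, -0.001], [-0.268, 0.963, -0.001], [0.001, -0.001, -1.0]]
ft_force: [0.6, 1.9, 0.1]
grip_width: 0.0857
```

```bash
python3 -c "
from h import *
go(.4315,.2,.16,195.3)"
```

```text
t 0.52 pos [0.2594 0.3884 0.2241] tx,ty,tz [-11.53 -22.76   6.43] turn 0.3 w 0.0857 F [0.56 1.95 0.13] T [ 0.022 -0.048 -0.003] q [ 42.  15.  89.  -0.  76. -64.]
```

apply_moves(
  motion=[
    {"tx":-1.8,"ty":-3.5,"tz":1,"turn":0.3},
    {"tx":-3.6,"ty":-7,"tz":2,"turn":0.3},
    {"tx":-5.4,"ty":-10.5,"tz":3,"turn":0.3},
    {"tx":-7.2,"ty":-14,"tz":4,"turn":0.3},
    {"tx":-9,"ty":-17.5,"tz":5,"turn":0.3},
  ],
)

```text
invalid input
```

apply_moves(
  motion=[
    {"tx":-1.5,"ty":-3,"tz":1,"turn":0},
    {"tx":-2.5,"ty":-5.2,"tz":1.4,"turn":0},
    {"tx":-2.5,"ty":-5.2,"tz":1.4,"turn":0},
    {"tx":-2.5,"ty":-5.2,"tz":1.4,"turn":0},
  ],
)

```text
invalid input
```

```bash
python3 -c "
from h import *
go(.4315,.2,.035,195.3)"
```

```text
t 0.52 pos [0.2594 0.3884 0.2241] tx,ty,tz [-11.54 -22.75  18.93] turn 0.3 w 0.0857 F [0.56 1.95 0.13] T [ 0.022 -0.048 -0.003] q [ 42.  15.  89.  -0.  76. -64.]
```

Every row needs the jaw value, so I'll include it each time.

apply_moves(
  motion=[
    {"tx":-1.8,"ty":-3.5,"tz":1,"turn":0.3,"jaw":1},
    {"tx":-3.6,"ty":-7,"tz":2,"turn":0.3,"jaw":1},
    {"tx":-5.4,"ty":-10.5,"tz":3,"turn":0.3,"jaw":1},
    {"tx":-7.2,"ty":-14,"tz":4,"turn":0.3,"jaw":1},
    {"tx":-9,"ty":-17.5,"tz":5,"turn":0.3,"jaw":1},
  ],
)

```text
time_s: 0.93
position: [0.3939, 0.2422, 0.1737]
tool_rot: [[-0.965, -0.263, -0.001], [-0.263, 0.965, -0.001], [0.001, -0.001, -1.0]]
ft_force: [0.5, 0.9, -0.0]
grip_width: 0.0854
```

apply_moves(
  motion=[
    {"tx":-1.5,"ty":-3,"tz":1,"turn":0,"jaw":1},
    {"tx":-2.5,"ty":-5.2,"tz":1.4,"turn":0,"jaw":1},
    {"tx":-2.5,"ty":-5.2,"tz":1.4,"turn":0,"jaw":1},
    {"tx":-2.5,"ty":-5.2,"tz":1.4,"turn":0,"jaw":1},
  ],
)

```text
time_s: 1.27
position: [0.432, 0.1977, 0.1592]
tool_rot: [[-0.965, -0.261, -0.002], [-0.261, 0.965, -0.001], [0.003, -0.001, -1.0]]
ft_force: [-0.2, 0.9, 1.4]
grip_width: 0.0855
```

```bash
python3 -c "
from h import *
go(.4315,.2,.035,195.3)"
```

```text
t 1.27 pos [0.432  0.1977 0.1592] tx,ty,tz [-0.04  0.24 12.42] turn -0.2 w 0.0855 F [-0.15  0.94  1.41] T [ 0.042 -0.022  0.025] q [ 10.  20.  94.  -0.  66. -95.]
```

apply_moves(
  motion=[
    {"tx":0,"ty":0.2,"tz":3,"turn":0,"jaw":1},
    {"tx":0,"ty":0.2,"tz":6,"turn":0,"jaw":1},
    {"tx":0,"ty":0.2,"tz":9,"turn":0,"jaw":1},
    {"tx":0,"ty":0.2,"tz":11.5,"turn":0,"jaw":1},
    {"tx":0,"ty":0.2,"tz":12.4,"turn":0,"jaw":1},
  ],
)

```text
time_s: 1.68
position: [0.4291, 0.2002, 0.0328]
tool_rot: [[-0.965, -0.262, -0.007], [-0.262, 0.965, -0.002], [0.007, -0.0, -1.0]]
ft_force: [0.8, 0.1, -0.3]
grip_width: 0.0857
```

apply_moves(
  motion=[
    {"tx":0,"ty":0,"tz":0,"turn":0,"jaw":-1},
    {"tx":0,"ty":0,"tz":0,"turn":0,"jaw":-1},
    {"tx":0,"ty":0,"tz":0,"turn":0,"jaw":-1},
    {"tx":0,"ty":0,"tz":0,"turn":0,"jaw":-1},
    {"tx":0,"ty":0,"tz":0,"turn":0,"jaw":-1},
  ],
  squeeze=60,
)

```text
time_s: 2.1
position: [0.4296, 0.2006, 0.0343]
tool_rot: [[-0.965, -0.263, -0.004], [-0.263, 0.965, -0.001], [0.004, -0.0, -1.0]]
ft_force: [-1.3, 2.5, 7.6]
grip_width: 0.0492
```

```bash
python3 -c "
from h import *
go(.4315,.2,.035,195.3)"
```

```text
t 2.1 pos [0.4296 0.2006 0.0343] tx,ty,tz [-0.16 -0.11 -0.07] turn -0.1 w 0.0492 F [-1.29  2.46  7.6 ] T [0.211 0.284 0.107] q [ 11.  31. 102.  -0.  47. -95.]
```

apply_moves(
  motion=[
    {"tx":0,"ty":0,"tz":-0.8,"turn":0,"jaw":-1},
    {"tx":0,"ty":0,"tz":-1.8,"turn":0,"jaw":-1},
    {"tx":0,"ty":0,"tz":-4,"turn":0,"jaw":-1},
    {"tx":0,"ty":0,"tz":-7,"turn":0,"jaw":-1},
    {"tx":0,"ty":0,"tz":-10,"turn":0,"jaw":-1},
  ],
)

```text
time_s: 2.52
position: [0.4296, 0.2006, 0.1363]
tool_rot: [[-0.965, -0.262, -0.005], [-0.262, 0.965, -0.001], [0.005, -0.0, -1.0]]
ft_force: [0.1, 0.3, -2.9]
grip_width: 0.0495
```

apply_moves(
  motion=[
    {"tx":0,"ty":0,"tz":-3,"turn":0,"jaw":-1},
    {"tx":0,"ty":0,"tz":-5,"turn":0,"jaw":-1},
    {"tx":0,"ty":0,"tz":-6,"turn":0,"jaw":-1},
    {"tx":0,"ty":0,"tz":-6,"turn":0,"jaw":-1},
    {"tx":0,"ty":0,"tz":-6,"turn":0,"jaw":-1},
  ],
)

```text
time_s: 2.93
position: [0.4296, 0.2006, 0.1968]
tool_rot: [[-0.965, -0.262, -0.003], [-0.262, 0.965, -0.001], [0.004, -0.0, -1.0]]
ft_force: [-1.0, 0.0, -2.5]
grip_width: 0.0492
```

```bash
python3 -c "
from h import *
go(.4315,.2,.2,195.3)"
```

```text
t 2.93 pos [0.4296 0.2006 0.1968] tx,ty,tz [-0.16 -0.11 -0.32] turn -0.1 w 0.0492 F [-1.05  0.   -2.52] T [-0.018 -0.005  0.012] q [ 11.  17.  91.  -0.  72. -95.]
```

```bash
cat >> h.py <<'E'
def tq(n=5):
    for i in range(n):
        s=telemetry.observe();R=s["tool_rot"]
        print(round(s["time_s"],2),"Ftool",(s["ft_force"]@R).round(2),"Ttool",(s["wrist_torque"]@R).round(3),s["position"].round(3))
        get_image("top")
E
python3 -c "
from h import *
tq(6)"
```

```text
2.93 Ftool [1.   0.28 2.53] Ttool [ 0.019  0.    -0.012] [0.43  0.201 0.197]
2.98 Ftool [-0.02  0.23  1.69] Ttool [0.054 0.06  0.016] [0.429 0.201 0.196]
3.03 Ftool [0.2  0.25 2.42] Ttool [ 0.024 -0.019  0.03 ] [0.429 0.201 0.196]
3.08 Ftool [ 0.31 -0.    2.86] Ttool [-0.018  0.026 -0.004] [0.429 0.201 0.195]
3.13 Ftool [ 0.26 -1.38  2.4 ] Ttool [-0.093 -0.011  0.021] [0.429 0.201 0.195]
3.18 Ftool [-0.43 -0.55  3.16] Ttool [ 0.01   0.    -0.011] [0.43  0.201 0.195]
```

apply_moves(
  motion=[
    {"tx":4,"ty":0,"tz":0,"turn":0,"jaw":-1},
    {"tx":8,"ty":0,"tz":0,"turn":0,"jaw":-1},
    {"tx":4,"ty":0,"tz":0,"turn":0,"jaw":-1},
    {"tx":0,"ty":0,"tz":0,"turn":0,"jaw":-1},
    {"tx":4,"ty":0,"tz":0,"turn":0,"jaw":-1},
  ],
)

```text
time_s: 3.65
position: [0.4083, 0.1926, 0.1937]
tool_rot: [[-0.966, -0.26, 0.004], [-0.26, 0.966, 0.0], [-0.004, -0.001, -1.0]]
ft_force: [0.6, -2.4, -2.1]
grip_width: 0.0492
```

apply_moves(
  motion=[
    {"tx":4,"ty":0,"tz":0,"turn":0,"jaw":-1},
    {"tx":0,"ty":0,"tz":0,"turn":0,"jaw":-1},
    {"tx":-4,"ty":0,"tz":0,"turn":0,"jaw":-1},
    {"tx":0,"ty":0,"tz":0,"turn":0,"jaw":-1},
    {"tx":4,"ty":0,"tz":0,"turn":0,"jaw":-1},
  ],
)

```text
time_s: 4.07
position: [0.3735, 0.1824, 0.1911]
tool_rot: [[-0.966, -0.26, 0.001], [-0.26, 0.966, -0.0], [-0.001, -0.0, -1.0]]
ft_force: [-2.9, -1.3, -1.6]
grip_width: 0.0493
```

```bash
python3 -c "
from h import *
tq(8)"
```

```text
4.07 Ftool [ 3.18 -0.48  1.61] Ttool [0.    0.141 0.025] [0.373 0.182 0.191]
4.12 Ftool [8.11 4.44 2.76] Ttool [-0.203  0.402 -0.055] [0.361 0.181 0.19 ]
4.17 Ftool [-0.81  0.19  2.46] Ttool [ 0.059 -0.027  0.001] [0.364 0.181 0.191]
4.22 Ftool [-0.67  0.72  1.53] Ttool [ 0.003 -0.039  0.015] [0.367 0.182 0.193]
4.27 Ftool [-1.14  0.52  2.21] Ttool [-0.028 -0.    -0.073] [0.369 0.182 0.193]
4.32 Ftool [0.68 0.08 1.06] Ttool [ 0.072  0.017 -0.05 ] [0.37  0.182 0.194]
4.37 Ftool [-0.72  0.42  2.49] Ttool [-0.053  0.011  0.008] [0.37  0.182 0.194]
4.42 Ftool [-0.52 -0.31  2.13] Ttool [-0.048 -0.    -0.007] [0.371 0.182 0.194]
```

apply_moves(
  motion=[
    {"tx":-4,"ty":0,"tz":0,"turn":0,"jaw":-1},
    {"tx":-8,"ty":0,"tz":0,"turn":0,"jaw":-1},
  ],
)

```text
time_s: 4.63
position: [0.4482, 0.2034, 0.1944]
tool_rot: [[-0.966, -0.26, 0.005], [-0.26, 0.966, 0.0], [-0.005, -0.001, -1.0]]
ft_force: [1.6, -1.1, -1.4]
grip_width: 0.0494
```

```bash
python3 -c "
from h import *
tq(8)"
```

```text
4.63 Ftool [-1.27 -1.48  1.39] Ttool [-0.005 -0.017 -0.005] [0.448 0.203 0.194]
4.68 Ftool [-6.43 -4.02  1.33] Ttool [ 0.2   -0.257 -0.003] [0.456 0.204 0.194]
4.73 Ftool [0.64 0.   2.26] Ttool [-0.025  0.005  0.002] [0.453 0.204 0.194]
4.78 Ftool [ 1.29 -0.3   1.94] Ttool [-0.028  0.027  0.011] [0.45  0.203 0.193]
4.83 Ftool [ 1.45 -0.31  1.98] Ttool [0.046 0.083 0.002] [0.448 0.203 0.193]
4.88 Ftool [ 0.29 -0.5   1.77] Ttool [ 0.017  0.018 -0.002] [0.447 0.203 0.194]
4.93 Ftool [-0.34  0.02  2.79] Ttool [ 0.029  0.029 -0.011] [0.447 0.203 0.194]
4.98 Ftool [-0.36  1.64  3.53] Ttool [-0.037  0.006  0.018] [0.447 0.203 0.194]
```

The orange cassette weighs about 0.22 kg, so it can't contain the ball: a full one is at least 0.36 kg. Shaking it also shifted no torque. I'll put it down to the left of the mat.

```bash
python3 -c "
from h import *
go(.623,.181,.15,180)"
```

```text
t 5.03 pos [0.447  0.203  0.1943] tx,ty,tz [-16.4   -6.7    4.51] turn 15.1 w 0.049 F [-1.09  0.46 -2.83] T [0.    0.086 0.018] q [ 11.  19.  89.  -0.  72. -94.]
```

apply_moves(
  motion=[
    {"tx":-3.2,"ty":-1.3,"tz":0.8,"turn":4,"jaw":-1},
    {"tx":-6.6,"ty":-2.7,"tz":1.7,"turn":8,"jaw":-1},
    {"tx":-10,"ty":-4.1,"tz":2.7,"turn":12,"jaw":-1},
    {"tx":-13.4,"ty":-5.5,"tz":3.6,"turn":15,"jaw":-1},
    {"tx":-16.4,"ty":-6.7,"tz":4.5,"turn":15.1,"jaw":-1},
  ],
)

```text
time_s: 5.45
position: [0.6245, 0.1804, 0.1498]
tool_rot: [[-1.0, 0.003, 0.005], [0.003, 1.0, 0.0], [-0.005, 0.0, -1.0]]
ft_force: [-0.6, -0.3, -2.0]
grip_width: 0.0495
```

apply_moves(
  motion=[
    {"tx":0,"ty":0,"tz":1,"turn":0,"jaw":-1},
    {"tx":0,"ty":0,"tz":1,"turn":0,"jaw":-1},
  ],
)

```text
time_s: 5.62
position: [0.6243, 0.1796, 0.1371]
tool_rot: [[-1.0, 0.005, 0.001], [0.005, 1.0, -0.0], [-0.001, -0.0, -1.0]]
ft_force: [-0.4, 0.5, -2.0]
grip_width: 0.0493
```

```bash
python3 -c "
from h import *
go(.623,.181,.027,180)"
```

```text
t 5.62 pos [0.6243 0.1796 0.1371] tx,ty,tz [ 0.14  0.14 11.01] turn -0.3 w 0.0493 F [-0.42  0.45 -1.99] T [0.051 0.081 0.019] q [  6.  37.  67.  -0.  76. -84.]
```

apply_moves(
  motion=[
    {"tx":0,"ty":0,"tz":3.5,"turn":0,"jaw":-1},
    {"tx":0,"ty":0,"tz":7,"turn":0,"jaw":-1},
    {"tx":0,"ty":0,"tz":9.7,"turn":0,"jaw":-1},
    {"tx":0,"ty":0,"tz":10.6,"turn":0,"jaw":-1},
    {"tx":0,"ty":0,"tz":11,"turn":0,"jaw":-1},
  ],
)

```text
time_s: 6.03
position: [0.623, 0.1799, 0.0266]
tool_rot: [[-1.0, 0.004, -0.002], [0.004, 1.0, -0.0], [0.002, -0.0, -1.0]]
ft_force: [0.2, 0.6, -1.6]
grip_width: 0.0491
```

apply_moves(
  motion=[
    {"tx":0,"ty":0,"tz":0,"turn":0,"jaw":-1},
    {"tx":0,"ty":0,"tz":0,"turn":0,"jaw":-1},
  ],
)

```text
time_s: 6.2
position: [0.6235, 0.1802, 0.0287]
tool_rot: [[-1.0, 0.003, 0.001], [0.003, 1.0, 0.0], [-0.001, 0.0, -1.0]]
ft_force: [-0.5, -0.4, -2.6]
grip_width: 0.0493
```

```bash
python3 -c "
from h import *
go(.623,.181,.0262,180)"
```

```text
t 6.2 pos [0.6235 0.1802 0.0287] tx,ty,tz [0.05 0.08 0.25] turn -0.2 w 0.0493 F [-0.51 -0.38 -2.65] T [-0.024 -0.051  0.045] q [  6.  44.  73.  -0.  63. -84.]
```

apply_moves(
  motion=[
    {"tx":0,"ty":0,"tz":0.25,"turn":0,"jaw":-1},
    {"tx":0,"ty":0,"tz":0.25,"turn":0,"jaw":-1},
    {"tx":0,"ty":0,"tz":0.25,"turn":0,"jaw":-1},
    {"tx":0,"ty":0,"tz":0.25,"turn":0,"jaw":0.6},
    {"tx":0,"ty":0,"tz":0.25,"turn":0,"jaw":1},
  ],
)

```text
time_s: 6.62
position: [0.6239, 0.1802, 0.0268]
tool_rot: [[-1.0, 0.004, 0.002], [0.004, 1.0, 0.0], [-0.002, 0.0, -1.0]]
ft_force: [0.1, -1.3, -0.5]
grip_width: 0.0722
```

apply_moves(
  motion=[
    {"tx":0,"ty":0,"tz":0,"turn":0,"jaw":1},
    {"tx":0,"ty":0,"tz":0,"turn":0,"jaw":1},
    {"tx":0,"ty":0,"tz":-2,"turn":0,"jaw":1},
    {"tx":0,"ty":0,"tz":-6,"turn":0,"jaw":1},
    {"tx":0,"ty":0,"tz":-10,"turn":0,"jaw":1},
  ],
)

```text
time_s: 7.03
position: [0.623, 0.1801, 0.127]
tool_rot: [[-1.0, 0.004, -0.001], [0.004, 1.0, -0.0], [0.001, -0.0, -1.0]]
ft_force: [0.6, -0.2, -0.2]
grip_width: 0.0857
```

```bash
python3 -c "
from h import *
go(.425,.0152,.15,160.6)
im,d=get_image('top');[print(*o) for o in lids('top',im)]
print([o[2:] for o in lids('top',im,.048) if o[0]=='orange'])"
```

```text
t 7.03 pos [0.623  0.1801 0.127 ] tx,ty,tz [ 19.74 -16.56  -2.27] turn 19.2 w 0.0857 F [ 0.63 -0.15 -0.24] T [-0.04  -0.072  0.033] q [  6.  37.  68.  -0.  75. -84.]
green 2377 [0.5998 0.0201] [136. 136.] ang 55.7
green 283 [0.425  0.0149] [27. 67.] ang 160.5
blue 296 [ 0.4439 -0.2252] [68. 28.] ang 12.0
blue 174 [0.43   0.4201] [57. 22.] ang 88.7
[]
```

apply_moves(
  motion=[
    {"tx":2.8,"ty":-2.4,"tz":-1,"turn":4,"jaw":1},
    {"tx":5.8,"ty":-4.9,"tz":-2,"turn":8,"jaw":1},
    {"tx":8.9,"ty":-7.5,"tz":-2.3,"turn":12,"jaw":1},
    {"tx":12,"ty":-10,"tz":-2.3,"turn":16,"jaw":1},
    {"tx":15,"ty":-12.6,"tz":-2.3,"turn":19.2,"jaw":1},
  ],
)

```text
time_s: 7.5
position: [0.474, 0.0544, 0.1579]
tool_rot: [[-0.942, 0.335, 0.016], [0.335, 0.942, 0.001], [-0.014, 0.006, -1.0]]
ft_force: [0.8, -1.1, 0.5]
grip_width: 0.0853
```

```bash
python3 -c "
from h import *
go(.425,.0152,.11,160.6)"
```

```text
t 7.5 pos [0.474  0.0544 0.1579] tx,ty,tz [ 3.38 -5.37  4.71] turn -0.2 w 0.0853 F [ 0.82 -1.11  0.49] T [-0.044 -0.029  0.011] q [ -8.  20.  95.   0.  65. -78.]
```

apply_moves(
  motion=[
    {"tx":1.7,"ty":-2.7,"tz":2,"turn":0,"jaw":1},
    {"tx":3.4,"ty":-5.4,"tz":4,"turn":0,"jaw":1},
    {"tx":3.4,"ty":-5.4,"tz":4,"turn":0,"jaw":1},
    {"tx":3.4,"ty":-5.4,"tz":4,"turn":0,"jaw":1},
  ],
)

```text
time_s: 7.83
position: [0.4236, 0.0144, 0.1168]
tool_rot: [[-0.941, 0.337, 0.014], [0.337, 0.942, 0.002], [-0.013, 0.006, -1.0]]
ft_force: [0.7, 0.3, 0.6]
grip_width: 0.0853
```

```bash
python3 -c "
from h import *
go(.425,.0152,.035,160.6)"
```

```text
t 7.83 pos [0.4236 0.0144 0.1168] tx,ty,tz [0.   0.08 8.18] turn -0.3 w 0.0853 F [0.65 0.33 0.63] T [-0.006 -0.034 -0.037] q [-14.  19. 106.   0.  55. -85.]
```

apply_moves(
  motion=[
    {"tx":0,"ty":0.1,"tz":3,"turn":-0.2,"jaw":1},
    {"tx":0,"ty":0.1,"tz":6,"turn":-0.2,"jaw":1},
    {"tx":0,"ty":0.1,"tz":7.6,"turn":-0.2,"jaw":1},
    {"tx":0,"ty":0.1,"tz":8.1,"turn":-0.2,"jaw":1},
    {"tx":0,"ty":0.1,"tz":8.1,"turn":-0.2,"jaw":1},
  ],
)

```text
time_s: 8.25
position: [0.4259, 0.0157, 0.0354]
tool_rot: [[-0.943, 0.333, 0.014], [0.333, 0.943, 0.002], [-0.013, 0.006, -1.0]]
ft_force: [0.1, -0.7, -0.2]
grip_width: 0.0854
```

apply_moves(
  motion=[
    {"tx":0,"ty":0,"tz":0,"turn":0,"jaw":-1},
    {"tx":0,"ty":0,"tz":0,"turn":0,"jaw":-1},
    {"tx":0,"ty":0,"tz":0,"turn":0,"jaw":-1},
    {"tx":0,"ty":0,"tz":0,"turn":0,"jaw":-1},
    {"tx":0,"ty":0,"tz":0,"turn":0,"jaw":-1},
  ],
  squeeze=60,
)

```text
time_s: 8.67
position: [0.4266, 0.0156, 0.0365]
tool_rot: [[-0.943, 0.333, 0.017], [0.333, 0.943, 0.001], [-0.015, 0.007, -1.0]]
ft_force: [-0.8, 0.1, 6.9]
grip_width: 0.0496
```

```bash
python3 -c "
from h import *
go(.425,.0152,.035,160.6)"
```

```text
t 8.67 pos [0.4266 0.0156 0.0365] tx,ty,tz [ 0.14 -0.1   0.15] turn -0.1 w 0.0496 F [-0.76  0.12  6.85] T [ 0.051  0.126 -0.013] q [-14.  27. 110.   0.  41. -85.]
```

apply_moves(
  motion=[
    {"tx":0,"ty":0,"tz":-0.8,"turn":0,"jaw":-1},
    {"tx":0,"ty":0,"tz":-1.8,"turn":0,"jaw":-1},
    {"tx":0,"ty":0,"tz":-4,"turn":0,"jaw":-1},
    {"tx":0,"ty":0,"tz":-7,"turn":0,"jaw":-1},
    {"tx":0,"ty":0,"tz":-10,"turn":0,"jaw":-1},
  ],
)

```text
time_s: 9.08
position: [0.4242, 0.0157, 0.1382]
tool_rot: [[-0.943, 0.333, 0.015], [0.333, 0.943, 0.001], [-0.014, 0.006, -1.0]]
ft_force: [1.3, -0.2, -4.8]
grip_width: 0.049
```

apply_moves(
  motion=[
    {"tx":0,"ty":0,"tz":-3,"turn":0,"jaw":-1},
    {"tx":0,"ty":0,"tz":-5,"turn":0,"jaw":-1},
    {"tx":0,"ty":0,"tz":-6,"turn":0,"jaw":-1},
    {"tx":0,"ty":0,"tz":-6,"turn":0,"jaw":-1},
    {"tx":0,"ty":0,"tz":-6,"turn":0,"jaw":-1},
  ],
)

```text
time_s: 9.5
position: [0.4228, 0.0158, 0.1985]
tool_rot: [[-0.943, 0.333, 0.016], [0.333, 0.943, 0.001], [-0.015, 0.007, -1.0]]
ft_force: [0.5, 0.4, -4.5]
grip_width: 0.0492
```

```bash
python3 -c "
from h import *
tq(6)"
```

```text
9.5 Ftool [-0.25  0.47  4.48] Ttool [ 0.045  0.038 -0.014] [0.423 0.016 0.199]
9.55 Ftool [-0.43 -0.27  4.07] Ttool [-0.029 -0.008  0.03 ] [0.423 0.016 0.198]
9.6 Ftool [0.43 0.23 4.7 ] Ttool [-0.014  0.002  0.028] [0.423 0.016 0.197]
9.65 Ftool [-0.37  0.65  4.3 ] Ttool [ 0.008  0.053 -0.014] [0.423 0.016 0.197]
9.7 Ftool [ 0.35 -0.11  3.3 ] Ttool [-0.015  0.023  0.016] [0.423 0.016 0.197]
9.75 Ftool [-0.86  0.08  4.01] Ttool [ 0.023  0.059 -0.027] [0.423 0.016 0.197]
```

apply_moves(
  motion=[
    {"tx":-4,"ty":0,"tz":0,"turn":0,"jaw":-1},
    {"tx":-8,"ty":0,"tz":0,"turn":0,"jaw":-1},
    {"tx":-4,"ty":0,"tz":0,"turn":0,"jaw":-1},
    {"tx":0,"ty":0,"tz":0,"turn":0,"jaw":-1},
    {"tx":0,"ty":0,"tz":0,"turn":0,"jaw":-1},
  ],
)

```text
time_s: 10.22
position: [0.4163, 0.0181, 0.1945]
tool_rot: [[-0.943, 0.332, 0.001], [0.332, 0.943, 0.005], [0.001, 0.005, -1.0]]
ft_force: [-0.5, 0.6, -4.3]
grip_width: 0.0492
```

```bash
python3 -c "
from h import *
tq(8)"
```

```text
10.22 Ftool [0.64 0.41 4.31] Ttool [-0.043  0.043  0.03 ] [0.416 0.018 0.194]
10.27 Ftool [-1.24 -0.32  2.91] Ttool [ 0.059  0.016 -0.038] [0.42  0.017 0.196]
10.32 Ftool [-0.54  0.5   2.98] Ttool [-0.    -0.055  0.017] [0.422 0.016 0.197]
10.37 Ftool [-0.01 -0.32  3.79] Ttool [ 0.017 -0.043  0.001] [0.423 0.016 0.198]
10.42 Ftool [-0.35  0.87  3.34] Ttool [ 0.022 -0.031 -0.047] [0.424 0.015 0.198]
10.47 Ftool [-0.64  0.52  2.72] Ttool [ 0.019 -0.044 -0.001] [0.424 0.015 0.198]
10.52 Ftool [ 0.86 -0.91  3.53] Ttool [-0.053  0.002  0.051] [0.424 0.015 0.198]
10.57 Ftool [-0.11  0.05  3.37] Ttool [-0.028 -0.014 -0.015] [0.424 0.015 0.198]
```

apply_moves(
  motion=[
    {"tx":-4,"ty":0,"tz":0,"turn":0,"jaw":-1},
    {"tx":-8,"ty":0,"tz":0,"turn":0,"jaw":-1},
    {"tx":-4,"ty":0,"tz":0,"turn":0,"jaw":-1},
    {"tx":0,"ty":0,"tz":0,"turn":0,"jaw":-1},
    {"tx":-4,"ty":0,"tz":0,"turn":0,"jaw":-1},
  ],
)

```text
time_s: 11.03
position: [0.4311, 0.0116, 0.1857]
tool_rot: [[-0.943, 0.331, -0.039], [0.33, 0.944, 0.016], [0.042, 0.002, -0.999]]
ft_force: [-16.0, 5.9, -17.0]
grip_width: 0.0493
```

```bash
python3 -c "
from h import *
tq(8)"
```

```text
11.03 Ftool [16.34  0.27 17.72] Ttool [ 0.004  1.178 -0.089] [0.431 0.012 0.186]
11.08 Ftool [-13.59  -4.07   0.58] Ttool [ 0.203 -0.903 -0.003] [0.452 0.004 0.191]
11.13 Ftool [-2.98  0.73  1.15] Ttool [-0.029 -0.192  0.036] [0.459 0.002 0.195]
11.18 Ftool [-0.46 -0.1   3.18] Ttool [ 0.035 -0.091 -0.007] [0.461 0.002 0.197]
11.23 Ftool [-0.07 -0.11  3.65] Ttool [ 0.008 -0.038 -0.031] [0.461 0.002 0.198]
11.28 Ftool [-0.85 -0.24  3.98] Ttool [0.033 0.025 0.045] [0.462 0.002 0.198]
11.33 Ftool [0.13 0.45 3.9 ] Ttool [-0.019  0.018  0.003] [0.462 0.002 0.198]
11.38 Ftool [-0.45 -1.25  3.  ] Ttool [0.001 0.042 0.051] [0.462 0.002 0.198]
```

```bash
cat >> h.py <<'E'
def av(n=14):
    L=[]
    for i in range(n):
        s=telemetry.observe();R=s["tool_rot"];L.append(np.r_[s["ft_force"]@R,s["wrist_torque"]@R]);get_image("top")
    L=np.array(L);print("Ty",L[:,4].round(3),"means",L[3:].mean(0).round(3),"se",(L[3:].std(0)/(n-3)**.5).round(3),"tilt",R[:,2].round(3),s["time_s"])
E
python3 -c "
from h import *
av(10)"
```

```text
Ty [ 0.027  0.004  0.038  0.07   0.007 -0.013  0.014  0.036 -0.025 -0.034] means [-3.570e-01 -3.000e-03  4.086e+00  1.000e-02  8.000e-03  1.100e-02] se [0.116 0.073 0.171 0.011 0.013 0.009] tilt [ 0.014  0.002 -1.   ] 11.8833
```

apply_moves(
  motion=[
    {"tx":4,"ty":0,"tz":0,"turn":0,"jaw":-1},
    {"tx":8,"ty":0,"tz":0,"turn":0,"jaw":-1},
    {"tx":8,"ty":0,"tz":0,"turn":0,"jaw":-1},
  ],
)

```text
time_s: 12.18
position: [0.3788, 0.0312, 0.1958]
tool_rot: [[-0.943, 0.332, 0.007], [0.332, 0.943, 0.004], [-0.005, 0.006, -1.0]]
ft_force: [-0.3, 0.2, -4.2]
grip_width: 0.0492
```

```bash
python3 -c "
from h import *
av()"
```

```text
Ty [ 0.057 -0.036 -0.016  0.023  0.01  -0.007 -0.016  0.041  0.037  0.071
  0.031  0.009  0.026  0.011] means [-0.457 -0.091  4.117  0.006  0.022 -0.008] se [0.229 0.088 0.148 0.008 0.007 0.004] tilt [ 0.014  0.002 -1.   ] 12.8333
```

apply_moves(
  motion=[
    {"tx":-4,"ty":0,"tz":0,"turn":0,"jaw":-1},
    {"tx":-8,"ty":0,"tz":0,"turn":0,"jaw":-1},
    {"tx":-8,"ty":0,"tz":0,"turn":0,"jaw":-1},
  ],
)

```text
time_s: 13.13
position: [0.467, -0.0004, 0.1981]
tool_rot: [[-0.942, 0.335, 0.019], [0.335, 0.942, 0.0], [-0.018, 0.006, -1.0]]
ft_force: [-1.8, -1.1, -3.6]
grip_width: 0.0492
```

```bash
python3 -c "
from h import *
av()"
```

```text
Ty [ 0.035  0.097  0.06   0.008  0.009  0.064  0.016  0.017 -0.006  0.026
  0.076 -0.001  0.009 -0.011] means [ 9.200e-02 -1.640e-01  4.079e+00 -4.000e-03  1.900e-02  5.000e-03] se [0.149 0.141 0.09  0.01  0.008 0.005] tilt [ 0.014  0.002 -1.   ] 13.7833
```

Green weighs about 0.42 kg, which is ambiguous. Its static torque is unchanged after stops in both directions (0.022 vs 0.019 N·m), where a ball would shift it by about 0.12. I'll put it down on the right and compare with blue.

```bash
python3 -c "
from h import *
go(.623,-.139,.15,180)"
```

```text
t 13.83 pos [0.4612 0.0021 0.1982] tx,ty,tz [-19.89  -7.95   5.03] turn -19.5 w 0.0491 F [-0.16  0.26 -3.3 ] T [-0.002  0.008  0.015] q [-15.  15.  93.   0.  71. -85.]
```

apply_moves(
  motion=[
    {"tx":-3,"ty":-1.3,"tz":0.7,"turn":-4,"jaw":-1},
    {"tx":-6.6,"ty":-2.7,"tz":1.4,"turn":-8,"jaw":-1},
    {"tx":-10.2,"ty":-4.1,"tz":2.2,"turn":-12,"jaw":-1},
    {"tx":-13.8,"ty":-5.5,"tz":3.2,"turn":-16,"jaw":-1},
    {"tx":-17.2,"ty":-6.9,"tz":4.2,"turn":-19.5,"jaw":-1},
  ],
)

```text
time_s: 14.25
position: [0.6024, -0.1216, 0.1574]
tool_rot: [[-1.0, -0.004, 0.015], [-0.004, 1.0, 0.002], [-0.015, 0.001, -1.0]]
ft_force: [0.1, 0.4, -2.8]
grip_width: 0.0491
```

apply_moves(
  motion=[
    {"tx":-2.7,"ty":0,"tz":0.8,"turn":0,"jaw":-1},
    {"tx":-2.7,"ty":0,"tz":0.8,"turn":0,"jaw":-1},
    {"tx":-2.7,"ty":0,"tz":0.8,"turn":0,"jaw":-1},
  ],
)

```text
time_s: 14.5
position: [0.6299, -0.1217, 0.1481]
tool_rot: [[-1.0, -0.004, 0.013], [-0.004, 1.0, 0.002], [-0.013, 0.002, -1.0]]
ft_force: [-0.7, -0.0, -2.7]
grip_width: 0.0495
```

```bash
python3 -c "
from h import *
go(.623,-.139,.0285,180)"
```

```text
t 14.5 pos [ 0.6299 -0.1217  0.1481] tx,ty,tz [ 0.84 -1.76 11.95] turn 0.2 w 0.0495 F [-0.69 -0.02 -2.66] T [0.014 0.042 0.052] q [ -22.   35.   68.    0.   76. -112.]
```

apply_moves(
  motion=[
    {"tx":0.3,"ty":-0.9,"tz":3.5,"turn":0,"jaw":-1},
    {"tx":0.6,"ty":-1.8,"tz":7,"turn":0,"jaw":-1},
    {"tx":0.8,"ty":-1.8,"tz":10,"turn":0,"jaw":-1},
    {"tx":0.8,"ty":-1.8,"tz":11,"turn":0,"jaw":-1},
    {"tx":0.8,"ty":-1.8,"tz":11.4,"turn":0,"jaw":-1},
  ],
)

```text
time_s: 14.92
position: [0.6223, -0.1388, 0.0328]
tool_rot: [[-1.0, -0.004, 0.01], [-0.004, 1.0, 0.004], [-0.01, 0.004, -1.0]]
ft_force: [0.6, 0.3, -4.2]
grip_width: 0.0494
```

```bash
python3 -c "
from h import *
av(12)
go(.623,-.139,.0285,180)"
```

```text
Ty [-0.005  0.035 -0.027  0.003  0.023  0.055  0.05  -0.02   0.024  0.114
  0.032  0.02 ] means [-6.300e-02  1.570e-01  3.942e+00  1.000e-03  3.300e-02 -7.000e-03] se [0.167 0.238 0.175 0.009 0.012 0.009] tilt [ 0.013  0.002 -1.   ] 15.4667
t 15.52 pos [ 0.6235 -0.1394  0.0343] tx,ty,tz [0.05 0.04 0.58] turn 0.2 w 0.0491 F [ 0.79 -0.72 -3.9 ] T [-0.026 -0.021 -0.003] q [ -23.   42.   75.    0.   62. -114.]
```

apply_moves(
  motion=[
    {"tx":0,"ty":0,"tz":0.4,"turn":0,"jaw":-1},
    {"tx":0,"ty":0,"tz":0.6,"turn":0,"jaw":-1},
    {"tx":0,"ty":0,"tz":0.65,"turn":0,"jaw":-1},
    {"tx":0,"ty":0,"tz":0.65,"turn":0,"jaw":0.6},
    {"tx":0,"ty":0,"tz":0.6,"turn":0,"jaw":1},
  ],
)

```text
time_s: 15.93
position: [0.6238, -0.1395, 0.0284]
tool_rot: [[-1.0, -0.004, 0.014], [-0.004, 1.0, 0.002], [-0.014, 0.002, -1.0]]
ft_force: [-0.5, 0.1, 0.3]
grip_width: 0.0716
```

apply_moves(
  motion=[
    {"tx":0,"ty":0,"tz":0,"turn":0,"jaw":1},
    {"tx":0,"ty":0,"tz":0,"turn":0,"jaw":1},
    {"tx":0,"ty":0,"tz":-2,"turn":0,"jaw":1},
    {"tx":0,"ty":0,"tz":-6,"turn":0,"jaw":1},
    {"tx":0,"ty":0,"tz":-10,"turn":0,"jaw":1},
  ],
)

```text
time_s: 16.35
position: [0.6218, -0.1395, 0.1285]
tool_rot: [[-1.0, -0.004, 0.011], [-0.004, 1.0, 0.003], [-0.011, 0.003, -1.0]]
ft_force: [0.4, 0.1, 0.3]
grip_width: 0.0854
```

```bash
python3 -c "
from h import *
go(.444,-.225,.15,192.5)"
```

```text
t 16.35 pos [ 0.6218 -0.1395  0.1285] tx,ty,tz [17.78 -8.48 -2.37] turn -12.3 w 0.0854 F [0.42 0.15 0.29] T [-0.02  -0.059  0.037] q [ -23.   36.   70.    0.   73. -114.]
```

apply_moves(
  motion=[
    {"tx":3,"ty":-1.4,"tz":-1,"turn":-3,"jaw":1},
    {"tx":6.6,"ty":-3,"tz":-2,"turn":-6,"jaw":1},
    {"tx":10.2,"ty":-4.8,"tz":-2.4,"turn":-9,"jaw":1},
    {"tx":13.8,"ty":-6.6,"tz":-2.4,"turn":-12,"jaw":1},
    {"tx":17,"ty":-8.2,"tz":-2.4,"turn":-12.3,"jaw":1},
  ],
)

```text
time_s: 16.77
position: [0.4499, -0.2227, 0.1508]
tool_rot: [[-0.976, -0.22, 0.011], [-0.22, 0.976, 0.003], [-0.011, 0.0, -1.0]]
ft_force: [0.1, -0.7, -0.3]
grip_width: 0.0852
```

apply_moves(
  motion=[
    {"tx":0.4,"ty":0,"tz":1,"turn":0,"jaw":1},
    {"tx":0.4,"ty":0,"tz":2,"turn":0,"jaw":1},
    {"tx":0.4,"ty":0,"tz":2,"turn":0,"jaw":1},
    {"tx":0.4,"ty":0,"tz":2,"turn":0,"jaw":1},
  ],
)

```text
time_s: 17.1
position: [0.4463, -0.2236, 0.1308]
tool_rot: [[-0.976, -0.219, 0.011], [-0.219, 0.976, 0.003], [-0.011, 0.0, -1.0]]
ft_force: [0.4, -0.9, -0.4]
grip_width: 0.0853
```

```bash
python3 -c "
from h import *
go(.444,-.225,.0345,192.5)"
```

```text
t 17.1 pos [ 0.4463 -0.2236  0.1308] tx,ty,tz [ 0.36 -0.09  9.63] turn 0.2 w 0.0853 F [ 0.45 -0.89 -0.42] T [0.005 0.006 0.045] q [ -40.   24.   93.    1.   63. -143.]
```

apply_moves(
  motion=[
    {"tx":0.3,"ty":-0.1,"tz":3,"turn":0.2,"jaw":1},
    {"tx":0.3,"ty":-0.1,"tz":6,"turn":0.2,"jaw":1},
    {"tx":0.3,"ty":-0.1,"tz":8.6,"turn":0.2,"jaw":1},
    {"tx":0.3,"ty":-0.1,"tz":9.5,"turn":0.2,"jaw":1},
    {"tx":0.3,"ty":-0.1,"tz":9.5,"turn":0.2,"jaw":1},
  ],
)

```text
time_s: 17.52
position: [0.4446, -0.2244, 0.0346]
tool_rot: [[-0.976, -0.217, 0.009], [-0.217, 0.976, 0.005], [-0.009, 0.003, -1.0]]
ft_force: [0.1, 0.3, -0.3]
grip_width: 0.0855
```

apply_moves(
  motion=[
    {"tx":0,"ty":0,"tz":0,"turn":0,"jaw":-1},
    {"tx":0,"ty":0,"tz":0,"turn":0,"jaw":-1},
    {"tx":0,"ty":0,"tz":0,"turn":0,"jaw":-1},
    {"tx":0,"ty":0,"tz":0,"turn":0,"jaw":-1},
    {"tx":0,"ty":0,"tz":0,"turn":0,"jaw":-1},
  ],
  squeeze=60,
)

```text
time_s: 17.93
position: [0.4452, -0.2247, 0.0361]
tool_rot: [[-0.976, -0.217, 0.011], [-0.217, 0.976, 0.003], [-0.011, 0.001, -1.0]]
ft_force: [-0.6, 1.2, 4.3]
grip_width: 0.0493
```

```bash
python3 -c "
from h import *
go(.444,-.225,.0345,192.5)"
```

```text
t 17.93 pos [ 0.4452 -0.2247  0.0361] tx,ty,tz [0.13 0.   0.16] turn 0.0 w 0.0493 F [-0.65  1.22  4.26] T [ 0.348 -0.015  0.006] q [ -41.   32.   99.    1.   49. -144.]
```

apply_moves(
  motion=[
    {"tx":0,"ty":0,"tz":-0.8,"turn":0,"jaw":-1},
    {"tx":0,"ty":0,"tz":-1.8,"turn":0,"jaw":-1},
    {"tx":0,"ty":0,"tz":-4,"turn":0,"jaw":-1},
    {"tx":0,"ty":0,"tz":-7,"turn":0,"jaw":-1},
    {"tx":0,"ty":0,"tz":-10,"turn":0,"jaw":-1},
  ],
)

```text
time_s: 18.35
position: [0.4435, -0.2246, 0.1377]
tool_rot: [[-0.976, -0.217, 0.01], [-0.217, 0.976, 0.004], [-0.01, 0.002, -1.0]]
ft_force: [0.6, -1.1, -5.1]
grip_width: 0.0492
```

apply_moves(
  motion=[
    {"tx":0,"ty":0,"tz":-3,"turn":0,"jaw":-1},
    {"tx":0,"ty":0,"tz":-5,"turn":0,"jaw":-1},
    {"tx":0,"ty":0,"tz":-6,"turn":0,"jaw":-1},
    {"tx":0,"ty":0,"tz":-6,"turn":0,"jaw":-1},
    {"tx":0,"ty":0,"tz":-6,"turn":0,"jaw":-1},
  ],
)

```text
time_s: 18.77
position: [0.4426, -0.2245, 0.198]
tool_rot: [[-0.976, -0.217, 0.01], [-0.217, 0.976, 0.004], [-0.011, 0.002, -1.0]]
ft_force: [-0.2, -0.2, -5.6]
grip_width: 0.0495
```

```bash
python3 -c "
from h import *
av(10)"
```

```text
Ty [ 0.009  0.021  0.018  0.046  0.028 -0.014 -0.056  0.04   0.021 -0.015] means [ 0.137 -0.402  5.366  0.015  0.007 -0.012] se [0.194 0.144 0.154 0.012 0.013 0.014] tilt [ 0.009  0.005 -1.   ] 19.2167
```

apply_moves(
  motion=[
    {"tx":-4,"ty":0,"tz":0,"turn":0,"jaw":-1},
    {"tx":-8,"ty":0,"tz":0,"turn":0,"jaw":-1},
    {"tx":-4,"ty":0,"tz":0,"turn":0,"jaw":-1},
    {"tx":0,"ty":0,"tz":0,"turn":0,"jaw":-1},
    {"tx":0,"ty":0,"tz":0,"turn":0,"jaw":-1},
  ],
)

```text
time_s: 19.68
position: [0.4386, -0.2242, 0.1958]
tool_rot: [[-0.976, -0.217, 0.003], [-0.216, 0.976, 0.008], [-0.004, 0.007, -1.0]]
ft_force: [1.0, -0.1, -5.0]
grip_width: 0.0491
```

```bash
python3 -c "
from h import *
av(14)"
```

```text
Ty [ 0.009  0.069 -0.449 -0.179 -0.067 -0.007 -0.052 -0.032 -0.134 -0.055
 -0.021 -0.041 -0.028 -0.01 ] means [-6.500e-02 -8.500e-02  5.188e+00  1.400e-02 -5.700e-02  3.000e-03] se [0.151 0.182 0.118 0.007 0.015 0.008] tilt [ 0.009  0.005 -1.   ] 20.3333
```

apply_moves(
  motion=[
    {"tx":-4,"ty":0,"tz":0,"turn":0,"jaw":-1},
    {"tx":-8,"ty":0,"tz":0,"turn":0,"jaw":-1},
    {"tx":-8,"ty":0,"tz":0,"turn":0,"jaw":-1},
  ],
)

```text
time_s: 20.63
position: [0.5259, -0.2063, 0.198]
tool_rot: [[-0.976, -0.219, 0.013], [-0.219, 0.976, 0.004], [-0.013, 0.001, -1.0]]
ft_force: [-0.4, 0.6, -4.7]
grip_width: 0.0493
```

```bash
python3 -c "
from h import *
av(14)"
```

```text
Ty [0.193 0.176 0.069 0.054 0.134 0.081 0.086 0.1   0.101 0.089 0.054 0.083
 0.124 0.036] means [ 0.111  0.1    4.935  0.006  0.086 -0.008] se [0.195 0.115 0.104 0.008 0.009 0.007] tilt [ 0.009  0.004 -1.   ] 21.2833
```

Blue is the one. Its weight is about 0.53 kg, and its torque moves from −0.057 to +0.086 N·m when rocked. I'll give it one more full cycle so both ends are reached in order whichever way +x points.

apply_moves(
  motion=[
    {"tx":4,"ty":0,"tz":0,"turn":0,"jaw":-1},
    {"tx":8,"ty":0,"tz":0,"turn":0,"jaw":-1},
    {"tx":8,"ty":0,"tz":0,"turn":0,"jaw":-1},
  ],
)

```text
time_s: 21.58
position: [0.4378, -0.2246, 0.1969]
tool_rot: [[-0.977, -0.215, 0.005], [-0.215, 0.977, 0.006], [-0.006, 0.005, -1.0]]
ft_force: [1.5, -0.5, -5.5]
grip_width: 0.0494
```

```bash
python3 -c "
from h import *
av(10)"
```

```text
Ty [ 0.08   0.054 -0.099 -0.165 -0.126 -0.084 -0.038 -0.031 -0.073 -0.085] means [ 0.169 -0.312  5.135  0.036 -0.086 -0.007] se [0.199 0.141 0.109 0.016 0.017 0.009] tilt [ 0.009  0.005 -1.   ] 22.0333
```

apply_moves(
  motion=[
    {"tx":-4,"ty":0,"tz":0,"turn":0,"jaw":-1},
    {"tx":-8,"ty":0,"tz":0,"turn":0,"jaw":-1},
    {"tx":-8,"ty":0,"tz":0,"turn":0,"jaw":-1},
  ],
)

```text
time_s: 22.33
position: [0.5264, -0.206, 0.1978]
tool_rot: [[-0.975, -0.22, 0.013], [-0.22, 0.975, 0.004], [-0.013, 0.002, -1.0]]
ft_force: [-1.1, 0.6, -4.5]
grip_width: 0.049
```

```bash
python3 -c "
from h import *
av(10)
go(.603,.021,.195,180)"
```

```text
Ty [ 0.273  0.107 -1.084 -0.025  0.004  0.125  0.089  0.117  0.105  0.032] means [ 2.610e-01 -1.370e-01  5.052e+00  8.000e-03  6.400e-02 -1.000e-03] se [0.24  0.132 0.126 0.009 0.021 0.016] tilt [ 0.009  0.004 -1.   ] 22.7833
t 22.83 pos [ 0.521  -0.2075  0.1984] tx,ty,tz [-12.95  20.53   0.52] turn 12.5 w 0.0492 F [ 0.7  -0.37 -4.75] T [0.017 0.037 0.026] q [ -34.   25.   78.    1.   77. -137.]
```

apply_moves(
  motion=[
    {"tx":-1.8,"ty":2.9,"tz":0,"turn":3,"jaw":-1},
    {"tx":-3.8,"ty":6,"tz":0,"turn":6,"jaw":-1},
    {"tx":-5.8,"ty":9.2,"tz":0,"turn":9,"jaw":-1},
    {"tx":-7.8,"ty":12.4,"tz":0,"turn":12,"jaw":-1},
    {"tx":-9.8,"ty":15.5,"tz":0,"turn":12.5,"jaw":-1},
  ],
)

```text
time_s: 23.25
position: [0.5832, -0.0334, 0.2]
tool_rot: [[-1.0, 0.003, 0.01], [0.003, 1.0, 0.004], [-0.01, 0.004, -1.0]]
ft_force: [0.1, -0.7, -5.0]
grip_width: 0.0492
```

apply_moves(
  motion=[
    {"tx":-1.5,"ty":3,"tz":0,"turn":0,"jaw":-1},
    {"tx":-2.2,"ty":4.2,"tz":0,"turn":0,"jaw":-1},
    {"tx":-2.2,"ty":4.2,"tz":0,"turn":0,"jaw":-1},
    {"tx":-2.2,"ty":4.2,"tz":0,"turn":0,"jaw":-1},
  ],
)

```text
time_s: 23.58
position: [0.6053, 0.0088, 0.2002]
tool_rot: [[-1.0, 0.002, 0.009], [0.002, 1.0, 0.004], [-0.009, 0.004, -1.0]]
ft_force: [0.7, -0.3, -5.6]
grip_width: 0.0493
```

```bash
python3 -c "
from h import *
go(.603,.021,.195,180)"
```

```text
t 23.58 pos [0.6053 0.0088 0.2002] tx,ty,tz [0.24 1.22 0.52] turn -0.1 w 0.0493 F [ 0.75 -0.33 -5.64] T [-0.007  0.042 -0.029] q [ -10.   29.   70.    0.   80. -100.]
```

apply_moves(
  motion=[
    {"tx":0.1,"ty":0.6,"tz":0.2,"turn":0,"jaw":-1},
    {"tx":0.2,"ty":1.2,"tz":0.4,"turn":0,"jaw":-1},
    {"tx":0.2,"ty":1.2,"tz":0.4,"turn":0,"jaw":-1},
    {"tx":0.2,"ty":1.2,"tz":0.4,"turn":0,"jaw":-1},
    {"tx":0.2,"ty":1.2,"tz":0.4,"turn":0,"jaw":-1},
  ],
)

```text
time_s: 24.0
position: [0.6033, 0.0204, 0.1963]
tool_rot: [[-1.0, 0.002, 0.009], [0.002, 1.0, 0.004], [-0.009, 0.004, -1.0]]
ft_force: [-0.9, 1.3, -4.5]
grip_width: 0.0494
```

apply_moves(
  motion=[
    {"tx":0,"ty":0,"tz":0,"turn":0,"jaw":-1},
    {"tx":0,"ty":0,"tz":0,"turn":0,"jaw":-1},
    {"tx":0,"ty":0,"tz":0,"turn":0,"jaw":-1},
    {"tx":0,"ty":0,"tz":0,"turn":0,"jaw":-1},
    {"tx":0,"ty":0,"tz":0,"turn":0,"jaw":-1},
  ],
)

```text
time_s: 24.42
position: [0.6033, 0.0203, 0.1963]
tool_rot: [[-1.0, 0.002, 0.009], [0.003, 1.0, 0.004], [-0.009, 0.004, -1.0]]
ft_force: [0.2, -0.5, -5.3]
grip_width: 0.0492
```

```bash
python3 -c "
from h import *
go(.603,.021,.195,180)
print(telemetry.observe()['qvel'].round(2))
im,d=get_image('scene');cv2.imwrite('pics/s1.png',im[:,:,::-1])
[print(*o) for o in lids('scene',im,.048)]"
```

```text
t 24.42 pos [0.6033 0.0203 0.1963] tx,ty,tz [0.03 0.07 0.13] turn -0.1 w 0.0492 F [ 0.23 -0.52 -5.34] T [-0.005  0.067 -0.011] q [ -9.  29.  71.   0.  80. -99.]
[ 0.07 -0.01  0.05 -0.07 -0.05  0.01]
orange 227 [0.6278 0.1818] [70. 31.] ang 0.2
green 1479 [0.6436 0.0226] [130. 131.] ang 64.5
green 197 [ 0.6254 -0.1374] [68. 27.] ang 178.7
blue 739 [-0.4401  1.2879] [190. 219.] ang 156.2
blue 216 [0.3676 0.429 ] [58. 63.] ang 161.5
blue 213 [0.4229 0.0311] [36. 84.] ang 179.3
```

View pics/s1.png

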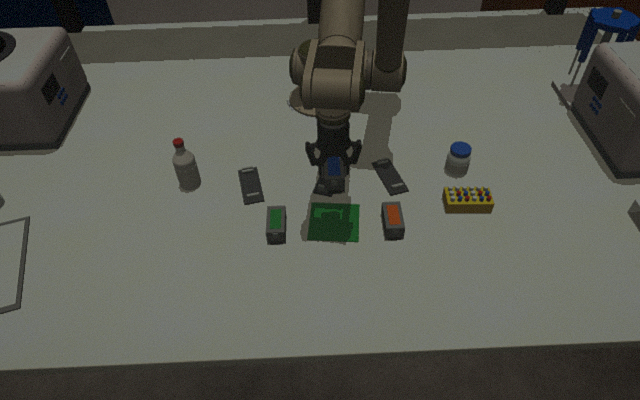

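The blue cassette hangs in the gripper at (333,172), above the mat at (334,222). Green stands upright at (276,224) and orange at (393,220), both off the mat. The bottle, jar and rack haven't moved. Handing in.

```bash
python3 -c "
from rig import *
print(close_job())"
```

```text
the job is handed in; nothing more can be done
None
```

The blue cassette (cassette_a) has the ball. I handed the job in at about 24.5 s with it held still and upright over the middle of the mat, its underside about 17 cm up.

- **Orange (cassette_c), silent:** it weighs about 0.22 kg, too light to hold the ball, and shaking it gave no steady torque shift. It stands upright at about (0.63, 0.18).
- **Green (cassette_b), silent:** it weighs about 0.42 kg, which alone could go either way. Its static torque was the same after stops in both directions (0.022 and 0.019 N·m), where a ball would shift it by about 0.12. Two readings along the way were odd: a short torque dip and one large force spike mid-shake. I put these down to arm motion. It stands upright at about (0.625, −0.138).
- **Blue (cassette_a), rattles:** it weighs about 0.53 kg, more than any empty cassette. Its torque swung between about −0.07 and +0.08 N·m with each stroke, over two full back-and-forth cycles in the air.

**Last checks:**
- The tool was at (0.603, 0.020, 0.196), tilted about 0.01 rad and not moving, with the cassette still gripped (opening 49 mm, load about 5.3 N).
- The last picture showed both silent cassettes upright and off the mat, and the bottle, jar and rack where they began.
- The two cameras differ by 2 to 6 mm on the mat's centre, well inside the 50 mm allowed.

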